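# Start the lock screw at the bottom of the egg lane's deep well

### The arm

A 7-joint arm with a two-finger parallel gripper is mounted at the origin on the work surface. World frame = base frame: x ahead of the robot, y to its left, z up, the work surface at z = 0. Lengths are in m, angles in rad, forces in N, time in s.
With the tool pointing down it reaches from about 0.35 to 0.9 m from the base axis. Payload 8.1 kg.
Tool frame: the origin (TCP) lies at the very end of the fingers, on their centre line; the grasp point (between the pads) lies 19 mm behind it; x points along the fingers, y is the direction in which the jaws open and shut, and the axes are right-handed (so a half turn about x gives the same grasp; the last joint's range is limited). The gripper opens to 92 mm and grips with 3 to 60 N. Pads are 19 mm wide; open, the fingers measure 130 mm over their backs; the gripper's body (75 mm by 190 mm) begins 47 mm behind the grasp point.
Start: joints at [-1.297, 0.434, 0.025, 1.573, -0.012, 1.134, -0.075], TCP at [0.23, 0.581, 0.227] pointing down, gripper open.
Joint ranges: [-2.62, 2.62], [-0.44, 2.09], [-1.27, 1.32], [0.08, 2.57], [-1.32, 4.46], [0.12, 2], [-2.74, 2.74]. Speed limits (rad/s): [2.22, 2.22, 3.01, 3.01, 3.14, 3.14, 3.14].

### API

Orientations are given as a rotation vector (axis times angle).
In Python, from cell import * gives the robot as it stands.
- The arm moves only by the shell command python3 -m handwheel 'ROWS' [FORCE]. ROWS is JSON, a list of rows, each a list of 7 numbers: the opening, from 0 (shut) to 1 (fully open), then the shift along the tool's x, y, z in m, then the turn, a rotation vector about the tool's x, y, z in rad. A call has 1 to 10 rows; each row shifts and turns the commanded pose from where the row before left it, along the tool's axes as they then stand; what a row does not reach is not made up. A row lasts 1/10 s, in which the tool goes at most 50 mm and 8.59 degrees, less where a joint would pass 70% of its speed; a pose out of reach is approached as far as the arm can. A call is refused whole if a number of a shift passes 0.05 or a number of a turn 0.15, either way. A call with a gripper value outside its range is refused whole. The fingers move at their own pace and stop on an object; FORCE is the grip in N (left out, the last holds). Time passes only in rows, so rows that do not move let the fingers close. It gives the time, the measured TCP pose, the force and the opening at its end, in the units of the state.
- observe(): the state, without advancing time (a new reading comes with each control period).
- get_image(name): name is "scene" or "top" or "wrist"; returns (picture, depth): 400x640x3 uint8, blue, green, red; 400x640 float32, m along the optical axis (not along the pixel's ray), 0 where there is no reading.
- get_calibration(name): a dict with "camera_matrix" (3x3 intrinsics, pixels), "pose" (4x4, takes a point from camera to world coordinates). Camera axes: x right, y down, z forward; pixel columns grow to the right and rows downward; lengths in m; the calibration is good to about 2 mm. A picture is of the moment at which its call begins: read the wrist's pose just before it. get_calibration takes no time and is no camera call; for the wrist camera it gives the pose at the moment of the call.
- sign_off(): hands the job in, once; it reports no verdict.
The state is a dict: "clock": time; "joints": joint angles; "dq": joint speeds; "joint_efforts": joint torques, N m; "position": TCP position; "ee_rot": TCP orientation; "force": force on the tool from outside, world axes, zero at the start; "ft_torque": the same for the moment, N m; "width": opening from 0.0 (shut) to 1.0 (fully open).
Only numpy, scipy, OpenCV 4.12 (cv2) and the standard library are available. Lean on these libraries where they do the work, as an engineer would, in place of code of your own. Each camera call takes 0.05 s, during which the arm holds its last target. There are 200 camera calls.

### The job

Take the yellow-handled lock screw out of its wooden stand and fit it into the deep well in the aluminium block of the egg lane: feel gently for the thread start at the bottom of the well without forcing the screw, then turn it clockwise until its steel flange sits fully home on the block, and let go. Leave the egg carton, the egg cup, the brush and the wrench alone.

Things in the scene. Friction and masses are not known exactly. Their poses are not given: they have to be found in the camera images.
- screw: Lock screw, about 0.16 kg, at the start hanging upright by its flange in the stand. Origin: centre of the underside of its round steel flange (38 mm wide, 5 mm thick, above the origin); z up along the handle, x along the handle's length. Below the flange: a 22 mm round collar 20 mm long, then a 12 mm shank that ends 82 mm below the origin.
- screw_grip (a point): Middle of the screw's yellow paddle handle, 25 mm above the flange underside. The paddle is 44 mm long (along the screw's x), 12 mm thick (along y: grip it here) and 30 mm tall, from 10 to 40 mm above the flange underside, on a 20 mm round neck.
- screw_foot (a point): Point on the screw's axis 78 mm below the flange underside, level with the undersides of two round brass thread lugs: radial pins 4 mm thick, along the screw's +x and -x, reaching 11 mm from the axis. The thread at the bottom of the well is damaged by lugs pressing on it with more than 25 N before the flange is home, or 80 N after.
- stand: Wooden stand, fixed: a 90 x 90 x 95 mm block on a 130 mm square, 12 mm thick foot; origin at the centre of its underside. A vertical 27 mm hole goes through its middle; its top is 95 mm above the table.
- housing: Aluminium drive block at the head of the egg lane, fixed: 110 x 110 x 100 mm, origin at the centre of its underside, z up, x along the lane. The well goes down through its middle.
- lane: Green base of the drive block, fixed, with the steel thread insert that lies at the bottom of the well. Origin and axes as the block's. A green motor 60 mm in diameter sticks out 105 mm from the origin to -y; the roller lane (110 mm wide, 76 mm high, its eggs up to 105 mm) runs out to 295 mm along +x.
- well_mouth (a point): Centre of the mouth of the well in the block's top face, 100 mm above the table. The well is a vertical 25 mm hole with a 2 mm chamfer and goes 66 mm down to the rim of the thread. Screw fully home: its origin at this point. Lugs standing on the rim: origin 12 mm above it. Lugs dropped into the thread start: origin 3.6 mm above it.
- thread_rim (a point): Centre of the flat rim of a coarse right-hand two-start thread, 66 mm below the mouth. On it the screw turns freely; it has two gaps 180 degrees apart, at an angle that differs each time and is not told. Within about 7 degrees either side of a gap's middle the lugs drop 8.5 mm into the thread start, where a wall blocks turning counterclockwise.
- thread_floor (a point): Point on the well's axis 78 mm below the mouth, where the lugs' undersides end. From the thread start, turning clockwise seen from above leads the screw down 3 mm per radian; after 60 to 80 degrees the flange meets the block, and some 10 to 20 degrees further the turn goes stiff.
- egg_carton: Bystander: grey-brown carton of brown eggs, 260 x 106 mm, 70 mm high, loose. Origin at the centre of its underside.
- egg_cup: Bystander: white egg cup with a brown egg, 46 mm wide, 77 mm high, loose. Origin at the centre of its underside.
- brush: Bystander: cleaning brush, 170 mm long, 45 mm wide, lying on the table. Origin near its middle, on the table.
- wrench: Bystander: steel wrench, 180 mm long, lying on the table. Origin near its middle, on the table.
Things that resemble listed ones, but are neither listed nor needed, are in the scene too. Leave any purple, red or turquoise look-alike of the screw alone.

How it is judged:
On the way:
1. the screw's lugs have dropped into the thread start at the bottom of the well (horizontal distance between screw and well_mouth below 0.003 m and z of screw in the frame of housing below 0.106 m and angle between screw's own z axis and vertical below 0.08 rad), for 0.1 s.
At the end, for the whole second after the job is handed in: The screw stands upright in the well, screwed in until its flange lies on the block (within 1.2 mm of fully home, within 3 mm of the well's axis, tilted less than 0.05 rad), at rest and released (horizontal distance between screw and well_mouth below 0.003 m and z of screw in the frame of housing below 0.1012 m and angle between screw's own z axis and vertical below 0.05 rad and linear speed of screw below 0.01 m/s and contact force between the fingers and screw below 0.1 N); the robot touches nothing.
It fails at once if the thread is forced: more than 25 N between the screw and the thread at the bottom of the well while the flange is still off the block (contact force between screw and lane above 25 N and z of screw in the frame of housing above 0.1012 m).
It fails at once if the screw is overtightened: more than 80 N between the screw and the thread (contact force between screw and lane above 80 N).
It fails at once if the egg carton is moved more than 15 mm (distance of egg_carton from where it was at the start of the episode above 0.015 m).
It fails at once if the egg cup is moved more than 15 mm or tipped (distance of egg_cup from where it was at the start of the episode above 0.015 m or angle between egg_cup's own z axis and vertical above 0.3 rad).
It fails at once if the brush or the wrench is moved more than 20 mm (distance of any of brush, wrench from where it was at the start of the episode above 0.02 m).
It also fails if it takes over 72 s, if anything falls off the work surface, if the arm or the gripper's body presses on something with over 40 N, if the wrist force passes 120 N, or if a joint passes its speed limit or range.

## Working session

There is one attempt and no reset: what is moved stays moved. The work goes in short steps, Python scripts to look and compute and a shell command to move; the robot and the scene stay as the last step left them, time stands still between calls to the robot, and variables do not carry over. Pictures are saved under pics/ and viewed, about 8 in all and at most 12, crops included, and the job is handed in when it is done.

```bash
ls; mkdir -p pics; python3 - <<'E'
from cell import *
import cv2,numpy as np
print(observe())
for n in ("scene","top"):
    im,d=get_image(n); cv2.imwrite(f"pics/{n}0.png",im); np.save(f"pics/{n}0.npy",d)
    print(n,get_calibration(n))
E
```

```text
pics
{'clock': 0.0, 'joints': array([-1.29663763,  0.43518196,  0.0249632 ,  1.57407008, -0.01159474,
        1.13398652, -0.07508828]), 'dq': array([-0.00069573,  0.00045666,  0.00119458, -0.00037619, -0.00180082,
       -0.0005407 ,  0.00154513]), 'joint_efforts': array([-4.82856231e-04, -6.67857456e+01,  9.84076224e-01, -3.14454138e+01,
       -6.07315404e-02,  4.27887181e-02,  1.60330474e-04]), 'position': array([0.22980988, 0.58068715, 0.22598079]), 'ee_rot': array([ 0.29445218,  1.55065045, -0.29681035]), 'force': array([ 0.49518147, -1.09394933,  0.11013345]), 'ft_torque': array([-0.04162897,  0.01150013,  0.03639031]), 'width': 0.9971255361757235}
scene {'camera_matrix': array([[429.94561202,   0.        , 316.78832026],
       [  0.        , 429.94561202, 201.49245906],
       [  0.        ,   0.        ,   1.        ]]), 'pose': array([[ 0.81018724,  0.44623174, -0.38009718,  0.92178512],
       [ 0.58616595, -0.6194979 ,  0.52214158, -0.53228477],
       [-0.00247326, -0.64583247, -0.76347515,  0.89851423],
       [ 0.        ,  0.        ,  0.        ,  1.        ]])}
top {'camera_matrix': array([[364.97707746,   0.        , 321.53848774],
       [  0.        , 364.97707746, 204.45321363],
       [  0.        ,   0.        ,   1.        ]]), 'pose': array([[ 0.01184286, -0.99609257,  0.0875176 ,  0.44534358],
       [-0.99976006, -0.01340836, -0.01732159,  0.0232848 ],
       [ 0.01842738, -0.08729146, -0.99601237,  0.97266017],
       [ 0.        ,  0.        ,  0.        ,  1.        ]])}
```

View pics/scene0.png

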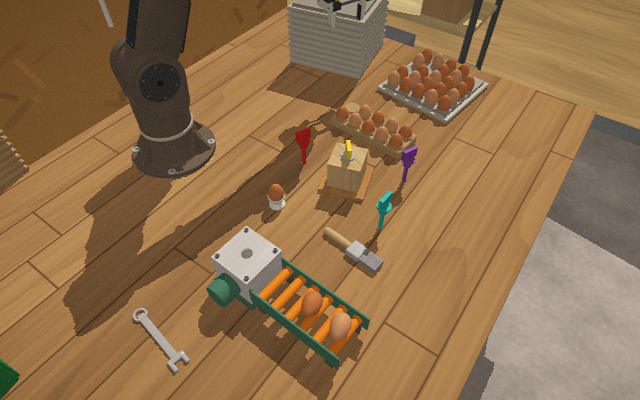

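View pics/top0.png

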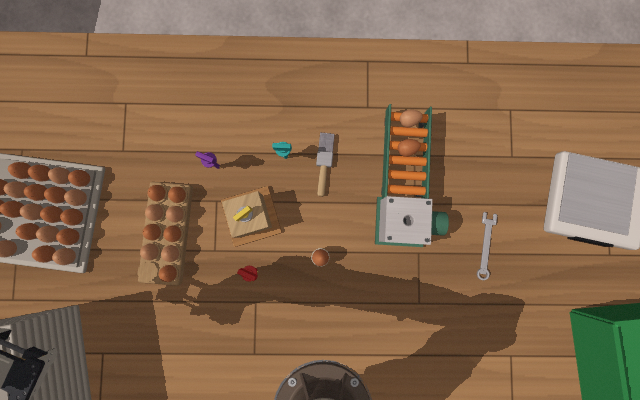

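The scene view shows the yellow-handled screw in the wooden stand at (348,150) and the block's well at (247,253). In the top view they are at (242,214) and (407,220). Possible mix-ups in the scene view are red (304,140), purple (409,160) and turquoise (385,205). By the description I choose the yellow one in the stand.

```bash
cat > h.py <<'E'
import cv2,numpy as np
from scipy.spatial.transform import Rotation as R
def back(cal,uv,d):
    K,T=cal["camera_matrix"],cal["pose"]; uv=np.atleast_2d(uv).astype(float); d=np.asarray(d,float).reshape(-1)
    p=np.c_[(uv[:,0]-K[0,2])/K[0,0]*d,(uv[:,1]-K[1,2])/K[1,1]*d,d]
    return p@T[:3,:3].T+T[:3,3]
def tri(c1,uv1,c2,uv2):
    P=[c["camera_matrix"]@np.linalg.inv(c["pose"])[:3] for c in (c1,c2)]
    X=cv2.triangulatePoints(P[0],P[1],np.array(uv1,float).reshape(2,1),np.array(uv2,float).reshape(2,1)); return (X[:3]/X[3]).ravel()
def yellow(im):
    h=cv2.cvtColor(im,cv2.COLOR_BGR2HSV); return cv2.inRange(h,(22,170,120),(34,255,255))
def pts(im,d,cal,mask):
    v,u=np.nonzero((mask>0)&(d>0)); return back(cal,np.c_[u,v],d[v,u])
def rect(P):  # xy minimal rectangle
    return cv2.minAreaRect(P[:,:2].astype(np.float32)*1000)
E
python3 - <<'E'
from cell import *
from h import *
uvw={}
C={}
for n in ("scene","top"):
    im=cv2.imread(f"pics/{n}0.png"); d=np.load(f"pics/{n}0.npy"); c=C[n]=get_calibration(n)
    m=yellow(im); P=pts(im,d,c,m); v,u=np.nonzero(m)
    print(n,"yellow",len(P),u.mean(),v.mean(),"z",P[:,2].min(),P[:,2].max()); 
    T=P[P[:,2]>P[:,2].max()-.008]; print("top",T.mean(0),rect(T))
    A=back(c,*[np.array([(u,v) for v in range(0,400) for u in range(640)])[d.ravel()>0], d.ravel()[d.ravel()>0]])
    for nm,cx,cy,h in(("house",0.40,-0.20,.1),("stand",0.42,.24,.095)):
        S=A[(abs(A[:,2]-h)<.006)&(np.hypot(A[:,0]-cx,A[:,1]-cy)<.09)]
        print(nm,len(S),S.mean(0),rect(S),np.median(S[:,2]))
s=cv2.imread("pics/scene0.png"); t=cv2.imread("pics/top0.png")
print("well tri",tri(C["scene"],(247,253),C["top"],(407,220)))
print("screw tri",tri(C["scene"],(348,150),C["top"],(242,214)))
a=cv2.resize(s[120:300,200:420],None,fx=3,fy=3,interpolation=cv2.INTER_CUBIC);cv2.imwrite("pics/crop1.png",a[:540])
E
```

```text
scene yellow 97 347.9072164948454 149.0721649484536 z -0.0016374862676996615 0.13854140042776764
top [0.49625567 0.19197932 0.13544972] ((495.92510986328125, 192.30166625976562), (10.547530174255371, 45.88128662109375), 34.005977630615234)
house 954 [ 0.45643735 -0.2014752   0.10081807] ((459.10400390625, -198.50628662109375), (110.88772583007812, 59.7947883605957), 87.17617797851562) 0.10083210950820004
stand 263 [0.45795398 0.2021137  0.09575257] ((438.1923828125, 191.2999267578125), (161.9878387451172, 66.29830932617188), 15.62999439239502) 0.09573740335669645
top yellow 19 244.57894736842104 213.26315789473685 z 0.10736521631851603 0.13614649463010253
top [0.49744311 0.18583632 0.13405111] ((495.6351318359375, 186.6116943359375), (7.958626747131348, 38.61552429199219), 51.59269332885742)
house 934 [ 0.45713797 -0.19970898  0.1004051 ] ((460.46929931640625, -199.0287322998047), (110.10687255859375, 55.941261291503906), 87.2266845703125) 0.10031113395657149
stand 505 [0.47036558 0.20542295 0.09494209] ((437.4162292480469, 186.98638916015625), (168.9857940673828, 63.389190673828125), 18.42816925048828) 0.09477147664949293
well tri [ 0.48714118 -0.19747162  0.10102184]
screw tri [0.49565256 0.19405127 0.11818319]
```

View pics/crop1.png

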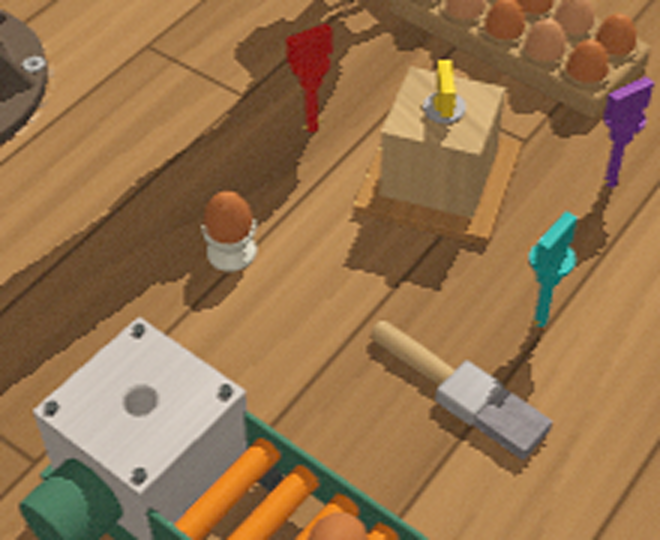

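The crop confirms the yellow paddle with its steel flange on the stand's top, and the well at crop (140,400). The red, purple and turquoise look-alikes stand separately. Next I compute the move above the screw.

```bash
cat >> h.py <<'E'
def plan(o,target,yaw=None):
    """shift in tool axes to target; turn about tool x so tool y points at yaw (mod pi)"""
    M=R.from_rotvec(o["ee_rot"]).as_matrix(); out=M.T@(np.array(target)-o["position"])
    y=np.arctan2(M[1,1],M[0,1]); s=f"pos {o['position'].round(4)} xdown {M[:,0].round(3)} yaw_y {np.degrees(y):.1f} j7 {o['joints'][6]:.2f} shift_tool {out.round(4)}"
    if yaw is not None:
        a=(y-yaw+np.pi/2)%np.pi-np.pi/2; s+=f" turn_x {a:.3f} ({np.degrees(a):.1f} deg)"   # +x turn = clockwise
    return s
E
python3 - <<'E'
from cell import *
from h import *
o=observe(); c=get_calibration("wrist"); M=R.from_rotvec(o["ee_rot"]).as_matrix()
print("cam in tool",M.T@(c["pose"][:3,3]-o["position"]),"\n",(M.T@c["pose"][:3,:3]).round(3),c["camera_matrix"][0])
for n in ("scene","top"):
    im=cv2.imread(f"pics/{n}0.png"); d=np.load(f"pics/{n}0.npy"); P=pts(im,d,get_calibration(n),yellow(im))
    P=P[(np.hypot(P[:,0]-.496,P[:,1]-.19)<.04)&(P[:,2]>.11)]
    w,V=np.linalg.eigh(np.cov(P[:,:2].T)); print(n,P.mean(0),"long axis deg",np.degrees(np.arctan2(V[1,1],V[0,1])))
print(plan(o,[.496,.19,.26]))
E
```

```text
cam in tool [-0.15899074 -0.00038048 -0.08074949] 
 [[ 0.    -0.299  0.954]
 [ 1.    -0.001 -0.001]
 [ 0.001  0.954  0.299]] [315.56426589   0.         319.72530321]
scene [0.49955252 0.18694086 0.13015477] long axis deg 127.50977328608249
top [0.49705716 0.18612214 0.13265819] long axis deg 134.76790329048654
pos [0.2298 0.5807 0.226 ] xdown [-0.    -0.001 -1.   ] yaw_y 68.4 j7 -0.08 shift_tool [-0.0336 -0.2654  0.3913]
```

```bash
python3 -m handwheel '[[1,-0.004,-0.027,0.039,0,0,0],[1,-0.004,-0.027,0.039,0,0,0],[1,-0.004,-0.027,0.039,0,0,0],[1,-0.004,-0.027,0.039,0,0,0],[1,-0.004,-0.027,0.039,0,0,0],[1,-0.004,-0.027,0.039,0,0,0],[1,-0.004,-0.027,0.039,0,0,0],[1,-0.003,-0.027,0.039,0.1,0,0],[1,-0.003,-0.027,0.039,0.1,0,0],[1,0,-0.022,0.039,0.1,0,0]]'; python3 -m handwheel '[[1,0,0,0,0.1,0,0],[1,0,0,0,0,0,0],[1,0,0,0,0,0,0]]'
python3 - <<'E'
from cell import *
from h import *
o=observe(); c=get_calibration("wrist"); im,d=get_image("wrist"); cv2.imwrite("pics/w1.png",im); np.save("pics/w1.npy",d)
P=pts(im,d,c,yellow(im)); print(o["clock"],len(P),P.mean(0),P.min(0),P.max(0))
T=P[P[:,2]>np.percentile(P[:,2],95)-.005]; print("top",len(T),T.mean(0),rect(T))
print(o["joints"].round(2),plan(o,[.496,.19,.26],np.radians(41)))
E
```

```text
clock: 1.1
position: [0.4844, 0.1818, 0.261]
ee_rot: [0.534, 1.504, -0.533]
force: [0.7, 0.2, 0.4]
width: 0.998
clock: 1.4
position: [0.483, 0.1848, 0.2604]
ee_rot: [0.604, 1.486, -0.604]
force: [-0.2, 0.3, -0.2]
width: 1.001
1.4 52 [0.48981917 0.19485019 0.12601981] [0.47988048 0.17688334 0.10709224] [0.5044578  0.21236154 0.13708663]
top 26 [0.49193283 0.1922671  0.13532431] ((491.9437561035156, 192.11854553222656), (1.4387545585632324, 39.42750549316406), 38.57859802246094)
[-0.7   0.23  0.28  1.8  -0.07  1.12  0.41] pos [0.483  0.1848 0.2604] xdown [-0.001  0.    -1.   ] yaw_y 45.7 j7 0.41 shift_tool [0.0004 0.0129 0.0057] turn_x 0.083 (4.7 deg)
```

View pics/w1.png

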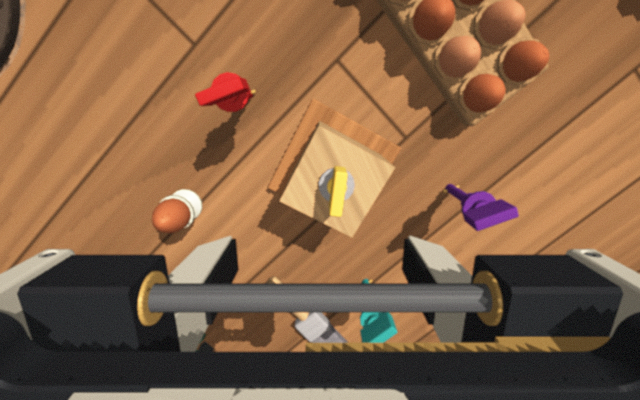

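The wrist view shows the yellow paddle at about (340,192), nearly upright in the image. The fingers' plane is lower in the picture. The egg cup (175,215) and the look-alikes are well clear. I refine the pose with a looser colour mask, moving 25 mm to get a second view.

```bash
cat >> h.py <<'E'
def yel2(im):
    h=cv2.cvtColor(im,cv2.COLOR_BGR2HSV); m=cv2.inRange(h,(24,120,60),(34,255,255))
    n,l,s,_=cv2.connectedComponentsWithStats(m); return (l==1+np.argmax(s[1:,4])).astype(np.uint8)
def look():
    from cell import observe,get_image,get_calibration
    c=get_calibration("wrist"); im,d=get_image("wrist"); m=yel2(im); P=pts(im,d,c,m)
    T=P[P[:,2]>P[:,2].max()-.005]; w,V=np.linalg.eigh(np.cov(T[:,:2].T))
    print("n",len(P),len(T),"top",T.mean(0).round(4),rect(T),"axis",np.degrees(np.arctan2(V[1,1],V[0,1]))%180)
    return c,im,d,m
E
python3 -m handwheel '[[1,0.03,0.007,0.005,0,0,0],[1,0.03,0.007,0.0,0.08,0,0],[1,0,0,0,0,0,0],[1,0,0,0,0,0,0]]'
python3 - <<'E'
from cell import *
from h import *
im=cv2.imread("pics/w1.png"); d=np.load("pics/w1.npy"); v,u=np.nonzero(yel2(im)); print(len(u),u.min(),u.max(),v.min(),v.max())
c,im,d,m=look(); o=observe(); v,u=np.nonzero(m); print(len(u),u.min(),u.max(),v.min(),v.max())
# flange: grey ring around, for centre: depth pixels at z .095-.103 near screw with low saturation
hs=cv2.cvtColor(im,cv2.COLOR_BGR2HSV); g=((hs[...,1]<60)&(hs[...,2]>60)).astype(np.uint8)
P=pts(im,d,c,g); P=P[(abs(P[:,2]-.1)<.006)&(np.hypot(P[:,0]-.493,P[:,1]-.191)<.03)]; print("flange",len(P),P.mean(0),cv2.minEnclosingCircle(P[:,:2].astype(np.float32)))
print(plan(o,[.493,.191,.2],np.radians(41)))
cv2.imwrite("pics/w2.png",cv2.resize(im[100:300,200:460],None,fx=3,fy=3))
E
```

```text
clock: 1.85
position: [0.4963, 0.1911, 0.2009]
ee_rot: [0.665, 1.467, -0.666]
force: [-0.1, -0.7, 0.2]
width: 0.998
503 331 346 169 215
n 795 748 top [0.497  0.1955 0.1359] ((497.6179504394531, 194.71572875976562), (10.478240966796875, 43.103057861328125), 38.960723876953125) axis 129.18412903433557
798 317 335 179 236
flange 613 [0.49657847 0.19465252 0.10093852] ((0.49811893701553345, 0.19366371631622314), 0.019752757623791695)
pos [0.4969 0.191  0.2017] xdown [ 0.  0. -1.] yaw_y 41.1 j7 0.36 shift_tool [ 0.0017 -0.003  -0.0026] turn_x 0.002 (0.1 deg)
```

View pics/w2.png

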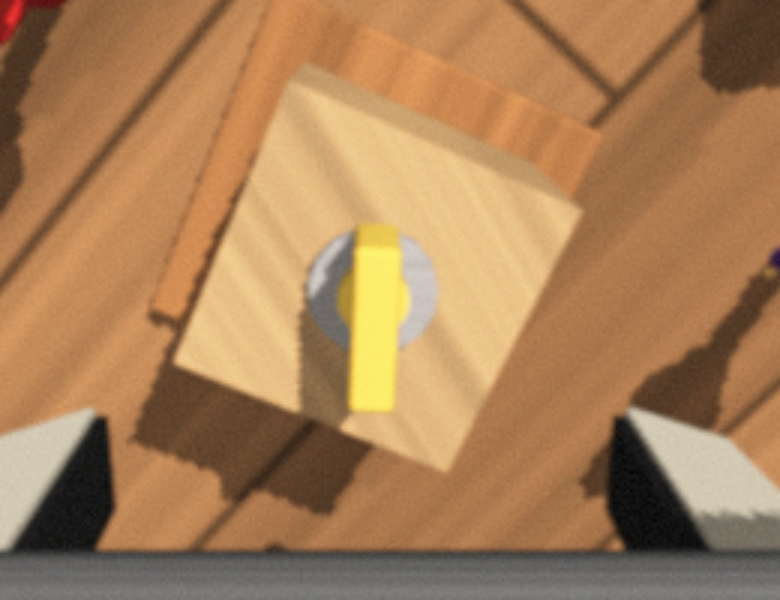

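The close view shows the paddle's top at crop (373,325) and the round flange at (372,290), with the jaws well aligned either side. I descend and grip, with TCP about 9 mm above the flange underside.

```bash
python3 -m handwheel '[[1,0.02,0.0027,-0.0019,0.03,0,0],[1,0.025,0,0,0,0,0],[1,0.025,0,0,0,0,0],[1,0.02,0,0,0,0,0],[1,0.007,0,0,0,0,0],[1,0,0,0,0,0,0],[1,0,0,0,0,0,0]]' 30; python3 -m handwheel '[[0,0,0,0,0,0,0],[0,0,0,0,0,0,0],[0,0,0,0,0,0,0],[0,0,0,0,0,0,0],[0,0,0,0,0,0,0],[0,0,0,0,0,0,0],[0,0,0,0,0,0,0],[0,0,0,0,0,0,0]]'
python3 - <<'E'
from cell import *
from h import *
o=observe(); print(o["width"]*92,o["force"],o["ft_torque"],plan(o,[.498,.194,.26]))
E
```

```text
clock: 2.6
position: [0.4986, 0.194, 0.1052]
ee_rot: [0.693, 1.457, -0.69]
force: [0.0, -0.1, 0.2]
width: 1.0
clock: 3.4
position: [0.4977, 0.1936, 0.1037]
ee_rot: [0.692, 1.458, -0.692]
force: [0.7, -0.3, 0.3]
width: 0.351
32.26611710549391 [ 0.71358017 -0.32402953  0.26598364] [-0.06003697  0.00028376  0.02396024] pos [0.4977 0.1936 0.1037] xdown [-0.  0. -1.] yaw_y 39.2 j7 0.37 shift_tool [-0.1563  0.0005 -0.0002]
```

```bash
python3 -m handwheel '[[0,0,0,0,0,0,0],[0,0,0,0,0,0,0],[0,0,0,0,0,0,0],[0,0,0,0,0,0,0],[0,0,0,0,0,0,0]]'; python3 -m handwheel '[[0,-0.01,0,0,0,0,0],[0,-0.03,0,0,0,0,0],[0,-0.04,0,0,0,0,0],[0,-0.04,0,0,0,0,0],[0,0,0,0,0,0,0],[0,0,0,0,0,0,0]]'
python3 - <<'E'
from cell import *
from h import *
o=observe(); print(o["width"]*92,o["force"],o["ft_torque"],o["joints"].round(2),plan(o,[.487,-.198,.226]))
E
```

```text
clock: 3.9
position: [0.4978, 0.1936, 0.1037]
ee_rot: [0.692, 1.458, -0.692]
force: [0.0, -0.6, -1.4]
width: 0.192
clock: 4.5
position: [0.498, 0.1937, 0.2248]
ee_rot: [0.694, 1.457, -0.691]
force: [-0.3, -0.1, -1.6]
width: 0.194
17.804975412444218 [-0.28894081 -0.14557446 -1.5501973 ] [-0.05247525  0.0337476  -0.05129003] [-0.71  0.29  0.3   1.82 -0.1   1.05  0.32] pos [0.498  0.1937 0.2248] xdown [ 0.002  0.001 -1.   ] yaw_y 39.2 j7 0.32 shift_tool [-0.0017 -0.256   0.2967]
```

The opening of 17.8 mm is more than the paddle's 12 mm, so the tips have caught the 20 mm neck. I'll set the screw back in the stand and regrip about 5 mm higher.

```bash
python3 -m handwheel '[[0,0.04,0,0,0,0,0],[0,0.04,0,0,0,0,0],[0,0.03,0,0,0,0,0],[0,0.009,0,0,0,0,0],[0,0,0,0,0,0,0],[0.35,0,0,0,0,0,0],[0.35,0,0,0,0,0,0],[0.35,-0.004,0,0,0,0,0],[0.35,0,0,0,0,0,0],[0,0,0,0,0,0,0]]' 30;  python3 -m handwheel '[[0,0,0,0,0,0,0],[0,0,0,0,0,0,0],[0,0,0,0,0,0,0],[0,0,0,0,0,0,0],[0,0,0,0,0,0,0]]'
python3 - <<'E'
from cell import *
o=observe(); print(o["width"]*92,o["force"],o["position"])
E
```

```text
clock: 5.5
position: [0.4979, 0.1937, 0.1092]
ee_rot: [0.693, 1.457, -0.692]
force: [0.9, -0.4, 0.2]
width: 0.307
clock: 6.0
position: [0.4977, 0.1935, 0.1087]
ee_rot: [0.692, 1.458, -0.692]
force: [-0.4, -0.6, 2.1]
width: 0.128
11.805571767449376 [-0.44314581 -0.61583141  2.14792033] [0.49766989 0.19352601 0.10872866]
```

```bash
python3 -m handwheel '[[0,-0.02,0,0,0,0,0],[0,-0.05,0,0,0,0,0],[0,-0.05,0,0,0,0,0],[0,0,-0.028,0.033,0,0,0],[0,0,-0.028,0.033,0,0,0],[0,0,-0.028,0.033,0,0,0],[0,0,-0.028,0.033,0,0,0],[0,0,-0.028,0.033,0,0,0],[0,0,-0.028,0.033,0,0,0]]'; python3 -m handwheel '[[0,0,-0.028,0.033,0,0,0],[0,0,-0.028,0.033,0,0,0],[0,0,-0.028,0.033,0,0,0],[0,0,0,0,0,0,0],[0,0,0,0,0,0,0],[0,0,0,0,0,0,0]]'
python3 - <<'E'
from cell import *
from h import *
o=observe(); c=get_calibration("wrist"); im,d=get_image("wrist"); np.save("pics/w3.npy",d); cv2.imwrite("pics/w3.png",im)
print(o["width"]*92,o["force"],o["joints"].round(2),plan(o,[.487,-.198,.226]))
P=pts(im,d,c,yel2(im)); M=R.from_rotvec(o["ee_rot"]).as_matrix(); Q=(P-o["position"])@M
print("yellow in tool",len(Q),Q.min(0),Q.max(0)); T=Q[Q[:,0]<Q[:,0].min()+.006]; print(T.mean(0),T.min(0),T.max(0))
E
```

```text
clock: 6.9
position: [0.4922, -0.0677, 0.2287]
ee_rot: [0.692, 1.458, -0.692]
force: [1.8, 0.7, -0.7]
width: 0.132
clock: 7.5
position: [0.4901, -0.1946, 0.2284]
ee_rot: [0.692, 1.459, -0.691]
force: [0.0, 0.4, -1.0]
width: 0.129
11.859824174295218 [ 0.01862282  0.40796069 -1.02588537] [-0.11  0.29  0.5   1.84 -0.16  1.06  1.13] pos [ 0.4901 -0.1946  0.2284] xdown [-0.001  0.001 -1.   ] yaw_y 39.3 j7 1.13 shift_tool [ 0.0024 -0.0046  0.0007]
yellow in tool 904 [-0.02950892 -0.00512757 -0.02352244] [-0.02066918  0.00542453 -0.00102464]
[-0.02714179 -0.00011312 -0.01377523] [-0.02950892 -0.00512757 -0.02352244] [-0.02354748  0.00542453 -0.00102464]
```

View pics/w3.png

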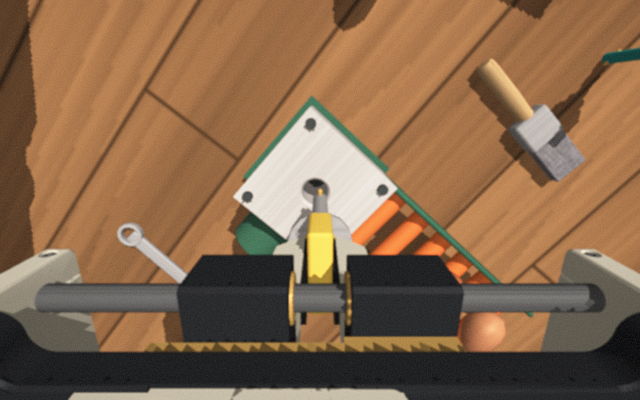

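The view shows the screw held centrally with its shank and lug at (318,195). The block's well is at (315,188), with bolts at (311,124), (248,197) and (382,190). Now I measure the well centre from bolts, block corners and hole in several views, and how the screw sits in the hand.

```bash
cat > m.py <<'E'
from cell import *
from h import *
def plane(c,uv,z):
    a=back(c,uv,np.ones(len(uv))); o=c["pose"][:3,3]; return o+(a-o)*((z-o[2])/(a[:,2]-o[2]))[:,None]
def dark(im,uv,r):
    out=[];g=cv2.cvtColor(im,cv2.COLOR_BGR2GRAY).astype(float)
    for u,v in uv:
        w=g[v-r:v+r+1,u-r:u+r+1]; k=np.clip(np.percentile(w,70)-25-w,0,None); yy,xx=np.mgrid[v-r:v+r+1,u-r:u+r+1]
        out.append([(k*xx).sum()/k.sum(),(k*yy).sum()/k.sum()])
    return np.array(out)
S={"scene":[(246,230),(217,256),(275,250),(246,278)],"top":[]}
s=cv2.imread("pics/scene0.png"); c=get_calibration("scene")
b=plane(c,dark(s,S["scene"],4),.1); print("scene bolts",b.round(4).tolist(),b.mean(0)); h=plane(c,dark(s,[(247,253)],8),.1); print("hole",h)
w=cv2.imread("pics/w3.png"); d=np.load("pics/w3.npy"); c=get_calibration("wrist")
b=plane(c,dark(w,[(311,124),(248,197),(382,190)],8),.1); print("wrist bolts",b.round(4).tolist(),(b[1]+b[2])/2)
t=cv2.imread("pics/top0.png"); ct=get_calibration("top"); h=plane(ct,dark(t,[(407,220)],7),.1); print("top hole",h)
for n,im,dd,cc in(("wrist",w,d,c),("top",t,np.load("pics/top0.npy"),ct),("scene",s,np.load("pics/scene0.npy"),get_calibration("scene"))):
    v,u=np.nonzero(dd>0); A=back(cc,np.c_[u,v],dd[v,u]); hs=cv2.cvtColor(im,cv2.COLOR_BGR2HSV)[v,u]
    B=A[(abs(A[:,2]-.1)<.006)&(abs(A[:,0]-.487)<.08)&(abs(A[:,1]+.198)<.08)&(hs[:,1]<50)]; print(n,len(B),rect(B),np.median(B[:,2]))
o=observe(); M=R.from_rotvec(o["ee_rot"]).as_matrix(); v,u=np.nonzero(d>0); A=(back(c,np.c_[u,v],d[v,u])-o["position"])@M
for a in (.005,.012,.02,.03,.04,.05,.06,.066):
    B=A[(abs(A[:,0]-a)<.004)&(np.hypot(A[:,1],A[:,2])<.03)]
    if len(B): print(a,len(B),B[:,1].min().round(4),B[:,1].max().round(4),"z",B[:,2].min().round(4),B[:,2].max().round(4))
E
python3 m.py
```

```text
scene bolts [[0.4399, -0.1497, 0.1], [0.4361, -0.2425, 0.1], [0.5328, -0.155, 0.1], [0.5282, -0.2469, 0.1]] [ 0.4842517  -0.19850728  0.1       ]
hole [[ 0.48586061 -0.19844787  0.1       ]]
wrist bolts [[0.4449, -0.1529, 0.1], [0.4405, -0.244, 0.1], [0.536, -0.1573, 0.1]] [ 0.48824116 -0.20065942  0.1       ]
top hole [[ 0.48658562 -0.19688681  0.1       ]]
wrist 10285 ((487.25274658203125, -199.51895141601562), (110.32833862304688, 109.87481689453125), 87.23310852050781) 0.1011431363459217
top 2015 ((487.50048828125, -200.7040557861328), (110.84114837646484, 110.09701538085938), 87.23090362548828) 0.10041125659422134
scene 2095 ((485.42657470703125, -198.6135711669922), (113.2540283203125, 112.40991973876953), 87.18891906738281) 0.10084411507884405
0.005 603 -0.0192 0.0179 z -0.0227 -0.0031
0.012 300 -0.0193 0.018 z -0.02 -0.0023
0.05 28 -0.0051 0.0035 z -0.0074 -0.0051
0.06 52 -0.006 0.0051 z -0.0074 -0.0028
0.066 53 -0.0062 0.0052 z -0.0074 -0.0027
```

Well from three cameras: about (0.4875, −0.1998), all within 2 mm, height 0.100–0.101. The screw axis in the tool frame is at y −0.4 mm, z −1.4 mm. I pre-turn counterclockwise so that the wrist has about 295° of clockwise travel, then look again.

```bash
python3 -m handwheel '[[0,0,-0.0045,0.003,-0.145,0,0],[0,0,0.0002,0,-0.145,0,0],[0,0,0.0002,0,-0.145,0,0],[0,0,0.0002,0,-0.145,0,0],[0,0,0.0002,0,-0.145,0,0],[0,0,0.0002,0,-0.145,0,0],[0,0,0.0002,0,-0.145,0,0],[0,0,0.0002,0,-0.145,0,0],[0,0,0.0002,0,-0.145,0,0],[0,0,0,0,0,0,0]]'; python3 -m handwheel '[[0,0.015,0,0,0,0,0],[0,0.01,0,0,0,0,0],[0,0,0,0,0,0,0],[0,0,0,0,0,0,0]]'
cat > m2.py <<'E'
import sys
from m import plane,dark
from cell import *
from h import *
o=observe(); c=get_calibration("wrist"); im,d=get_image("wrist"); cv2.imwrite(f"pics/{sys.argv[1]}.png",im)
M=R.from_rotvec(o["ee_rot"]).as_matrix(); v,u=np.nonzero(d>0); A=back(c,np.c_[u,v],d[v,u]); hs=cv2.cvtColor(im,cv2.COLOR_BGR2HSV)[v,u]
B=A[(abs(A[:,2]-.1)<.006)&(abs(A[:,0]-.487)<.08)&(abs(A[:,1]+.198)<.08)&(hs[:,1]<50)]; print(len(B),rect(B),np.median(B[:,2]))
A=(A-o["position"])@M
for a in (.005,.012,.02,.03,.04,.05,.06,.066):
    B=A[(abs(A[:,0]-a)<.004)&(abs(A[:,1])<.03)&(abs(A[:,2]+.003)<.009)]
    if len(B): print(a,len(B),B[:,1].min().round(4),B[:,1].max().round(4),"z",B[:,2].min().round(4),B[:,2].max().round(4))
print(o["clock"],o["force"],o["width"]*92,plan(o,[.487,-.2,.2]),o["joints"].round(2))
# predicted pixel of well centre and the screw axis at foot
K=c["camera_matrix"]; T=np.linalg.inv(c["pose"])
for p in ([.4875,-.1998,.1],o["position"]+M@[.064,-.0004,-.0014],o["position"]+M@[.064,-.0004,.0096],o["position"]+M@[.064,-.0004,-.0124]):
    q=K@(T[:3,:3]@p+T[:3,3]); print("px",(q[:2]/q[2]).round(1))
cv2.imwrite(f"pics/{sys.argv[1]}c.png",cv2.resize(im[80:300,200:440],None,fx=2.5,fy=2.5))
E
sed -i 's/^S=/if __name__!="__main__": raise SystemExit\nS=/' m.py; sed -n '1,11p' m.py > m_.py; mv m_.py m.py; python3 m2.py w4
```

```text
clock: 8.55
position: [0.4891, -0.1981, 0.2287]
ee_rot: [-0.331, 1.545, 0.332]
force: [1.0, 0.3, -1.8]
width: 0.127
clock: 8.95
position: [0.4888, -0.1991, 0.2037]
ee_rot: [-0.327, 1.546, 0.328]
force: [-0.0, 0.6, -1.9]
width: 0.132
```

```bash
sed -i '/SystemExit/,$d' m.py; python3 m2.py w4
```

```text
12045 ((487.7001953125, -199.3555908203125), (110.61520385742188, 110.56755065917969), 87.23268127441406) 0.10103699168805069
0.005 359 -0.0191 0.018 z -0.012 -0.0033
0.012 134 -0.0193 0.0182 z -0.012 -0.0031
0.05 29 -0.0049 0.0037 z -0.0082 -0.006
0.06 51 -0.0065 0.0046 z -0.008 -0.0037
0.066 51 -0.0067 0.0048 z -0.008 -0.0032
8.95 [-0.04563384  0.56332713 -1.86180114] 12.178543164101121 pos [ 0.4888 -0.1991  0.2037] xdown [-0.001  0.    -1.   ] yaw_y 113.9 j7 2.36 shift_tool [ 0.0037 -0.     -0.002 ] [ 0.09  0.3   0.25  1.86 -0.09  1.    2.36]
px [320.5 196.7]
px [320.2 212.1]
px [320.2 225.7]
px [320.2 198.1]
```

View pics/w4c.png

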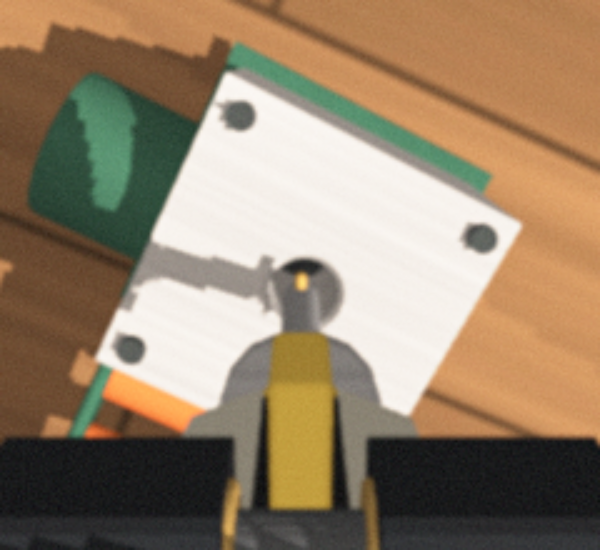

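The crop shows the hole centre at about (307,292), with the shank and lug slightly left of it at (302,282). Both the picture and the depth put the screw 1–2 mm off along tool +y and about 0.8 mm along +z. I correct that and lower the lugs into the well.

```bash
python3 -m handwheel '[[0,0,0.0015,0.0008,0,0,0],[0,0,0,0,0,0,0],[0,0,0,0,0,0,0]]';  python3 -m handwheel '[[0,0.008,0,0,0,0,0],[0,0.008,0,0,0,0,0],[0,0.008,0,0,0,0,0],[0,0,0,0,0,0,0],[0,0,0,0,0,0,0]]'; python3 - <<'E'
from cell import *
from h import *
o=observe(); print(o["force"],o["ft_torque"]); print(plan(o,[.487,-.2,.2]))
E
python3 m2.py w5
```

```text
clock: 9.3
position: [0.4891, -0.1978, 0.204]
ee_rot: [-0.328, 1.545, 0.328]
force: [-0.6, 0.2, -1.9]
width: 0.129
clock: 9.8
position: [0.4887, -0.1978, 0.1793]
ee_rot: [-0.328, 1.547, 0.328]
force: [0.6, 0.2, -1.3]
width: 0.131
[ 0.63100415  0.22666179 -1.30246931] [ 0.02781038  0.02597141 -0.00139409]
pos [ 0.4887 -0.1978  0.1793] xdown [-0.001  0.    -1.   ] yaw_y 113.9 j7 2.37 shift_tool [-0.0207 -0.0013 -0.0024]
13777 ((487.58441162109375, -199.50392150878906), (110.31924438476562, 110.34884643554688), 87.18232727050781) 0.10102668502668027
0.005 365 -0.0191 0.018 z -0.012 -0.0034
0.012 129 -0.0193 0.018 z -0.0119 -0.0034
0.05 31 -0.0048 0.003 z -0.0081 -0.0063
0.06 55 -0.0065 0.0047 z -0.008 -0.0038
0.066 50 -0.0066 0.0048 z -0.0079 -0.0033
9.8 [ 0.63100415  0.22666179 -1.30246931] 12.016672841809976 pos [ 0.4887 -0.1978  0.1793] xdown [-0.001  0.    -1.   ] yaw_y 113.9 j7 2.37 shift_tool [-0.0207 -0.0013 -0.0024] [ 0.1   0.33  0.24  1.89 -0.09  0.94  2.37]
px [319. 205.]
px [320.2 212. ]
px [320.2 225.7]
px [320.2 198. ]
```

```bash
python3 -m handwheel '[[0,0.008,0,0,0,0,0],[0,0.008,0,0,0,0,0],[0,0.008,0,0,0,0,0],[0,0.008,0,0,0,0,0],[0,0.006,0,0,0,0,0],[0,0,0,0,0,0,0],[0,0,0,0,0,0,0]]'; python3 - <<'E'
from cell import *
from h import *
o=observe(); print(o["force"],o["ft_torque"]); print(plan(o,[.487,-.2,.2]))
E
python3 m2.py w6
```

```text
clock: 10.55
position: [0.4889, -0.1979, 0.1416]
ee_rot: [-0.328, 1.546, 0.328]
force: [-0.6, 0.2, -1.9]
width: 0.131
[-0.56376863  0.21553983 -1.9018074 ] [ 0.06301589 -0.04034762 -0.01798748]
pos [ 0.4889 -0.1979  0.1416] xdown [-0.  0. -1.] yaw_y 114.0 j7 2.38 shift_tool [-0.0584 -0.0011 -0.0026]
16643 ((486.51092529296875, -199.2994384765625), (110.50314331054688, 108.31591796875), 87.25119018554688) 0.1010265537387929
0.005 357 -0.0191 0.018 z -0.012 -0.0032
0.012 126 -0.0193 0.018 z -0.012 -0.0032
0.04 1067 -0.03 0.03 z -0.012 0.0059
0.05 29 -0.0049 0.003 z -0.0081 -0.0059
0.06 53 -0.0132 0.0113 z -0.0079 0.0002
0.066 30 -0.0129 0.0109 z -0.0075 0.0021
10.55 [-0.56376863  0.21553983 -1.9018074 ] 12.008762941687563 pos [ 0.4889 -0.1979  0.1416] xdown [-0.  0. -1.] yaw_y 114.0 j7 2.38 shift_tool [-0.0584 -0.0011 -0.0026] [ 0.11  0.37  0.23  1.93 -0.11  0.85  2.38]
px [319.1 222.2]
px [320.2 212. ]
px [320.2 225.7]
px [320.2 198. ]
```

View pics/w6c.png

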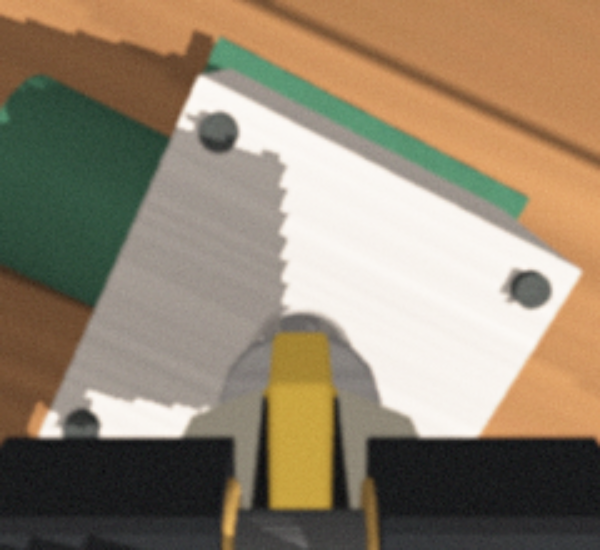

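The lugs are in the well with no side force. Hole walls at y −13.0/+11.1 mm and shank at about −1 mm agree in y. I continue gently into collar entry.

```bash
python3 -m handwheel '[[0,0.005,0,0,0,0,0],[0,0.003,0,0,0,0,0],[0,0.002,0,0,0,0,0],[0,0,0,0,0,0,0]]'; python3 -m handwheel '[[0,0.002,0,0,0,0,0],[0,0,0,0,0,0,0]]';
```

```text
clock: 11.0
position: [0.4887, -0.1978, 0.1314]
ee_rot: [-0.328, 1.546, 0.328]
force: [-0.7, -0.2, -1.3]
width: 0.129
clock: 11.2
position: [0.4889, -0.1978, 0.1296]
ee_rot: [-0.328, 1.546, 0.328]
force: [-0.0, 0.3, -2.1]
width: 0.128
```

```bash
python3 -m handwheel '[[0,0.001,0,0,0,0,0],[0,0.001,0,0,0,0,0],[0,0,0,0,0,0,0]]'; python3 -m handwheel '[[0,0.001,0,0,0,0,0],[0,0,0,0,0,0,0]]'; python3 -m handwheel '[[0,0.0005,0,0,0,0,0],[0,0,0,0,0,0,0]]'
```

```text
clock: 11.5
position: [0.4889, -0.1978, 0.1276]
ee_rot: [-0.328, 1.546, 0.328]
force: [1.1, 0.1, -1.6]
width: 0.127
clock: 11.7
position: [0.4889, -0.1979, 0.1266]
ee_rot: [-0.328, 1.546, 0.328]
force: [-0.1, 0.1, 0.1]
width: 0.127
clock: 11.9
position: [0.4889, -0.1978, 0.1262]
ee_rot: [-0.328, 1.546, 0.328]
force: [0.0, -0.5, -2.2]
width: 0.131
```

```bash
python3 -m handwheel '[[0,0.0005,0,0,0,0,0],[0,0,0,0,0,0,0]]'; python3 -m handwheel '[[0,0.0005,0,0,0,0,0],[0,0,0,0,0,0,0]]'
```

```text
clock: 12.1
position: [0.489, -0.1979, 0.1258]
ee_rot: [-0.328, 1.546, 0.328]
force: [-0.3, 0.3, -0.7]
width: 0.129
clock: 12.3
position: [0.4891, -0.1979, 0.1254]
ee_rot: [-0.328, 1.545, 0.328]
force: [-0.6, 0.3, 1.6]
width: 0.131
```

```bash
python3 -m handwheel '[[0,0.0005,0,0,0,0,0],[0,0,0,0,0,0,0]]'; python3 -m handwheel '[[0,0.0005,0,0,0,0,0],[0,0,0,0,0,0,0]]'
```

```text
clock: 12.5
position: [0.4892, -0.1979, 0.1252]
ee_rot: [-0.328, 1.545, 0.328]
force: [-0.5, 1.4, 5.6]
width: 0.129
clock: 12.7
position: [0.4893, -0.198, 0.125]
ee_rot: [-0.328, 1.545, 0.328]
force: [-1.8, 0.9, 10.6]
width: 0.128
```

Contact with the rim at TCP z 0.1254 (expected 0.1257), stiffness about 10 N/mm. I ease off slightly, then turn clockwise in small steps about the screw's axis. A check stops the chain when the force drops or grows.

```bash
cat > ok.py <<'E'
import sys
from cell import observe
o=observe(); f=o["force"]; print("   fz %.1f fxy %.1f %.1f tz %.2f z %.4f j7 %.2f"%(f[2],f[0],f[1],o["ft_torque"][2],o["position"][2],o["joints"][6])); sys.exit(not(2<f[2]<15 and abs(f[:2]).max()<8))
E
python3 -m handwheel '[[0,-0.0003,0,0,0,0,0],[0,0,0,0,0,0,0]]' >/dev/null; python3 ok.py &&
python3 -m handwheel '[[0,0,-0.0001,0,0.06,0,0],[0,0,-0.0001,0,0.06,0,0],[0,0,-0.0001,0,0.06,0,0]]' >/dev/null; python3 ok.py &&
python3 -m handwheel '[[0,0,-0.0001,0,0.06,0,0],[0,0,-0.0001,0,0.06,0,0],[0,0,-0.0001,0,0.06,0,0]]'>/dev/null; python3 ok.py
```

```text
fz 7.1 fxy -0.8 0.4 tz 0.03 z 0.1251 j7 2.39
   fz 7.0 fxy -0.5 0.3 tz 0.07 z 0.1251 j7 2.24
   fz 7.2 fxy -1.8 1.6 tz -0.02 z 0.1251 j7 2.08
```

```bash
python3 -m handwheel '[[0,0,-0.0001,0,0.06,0,0],[0,0,-0.0001,0,0.06,0,0],[0,0,-0.0001,0.0001,0.06,0,0]]' >/dev/null && python3 ok.py &&
python3 -m handwheel '[[0,0,-0.0001,0,0.06,0,0],[0,0,-0.0001,0,0.06,0,0],[0,0,-0.0001,0.0001,0.06,0,0]]'>/dev/null && python3 ok.py &&
python3 -m handwheel '[[0,0,-0.0001,0,0.06,0,0],[0,0,-0.0001,0,0.06,0,0],[0,0,-0.0001,0.0001,0.06,0,0]]'>/dev/null && python3 ok.py &&
python3 -m handwheel '[[0,0,-0.0001,0,0.06,0,0],[0,0,-0.0001,0,0.06,0,0],[0,0,-0.0001,0.0001,0.06,0,0]]'>/dev/null && python3 ok.py &&
python3 -m handwheel '[[0,0,-0.0001,0,0.06,0,0],[0,0,-0.0001,0,0.06,0,0],[0,0,-0.0001,0.0001,0.06,0,0]]'>/dev/null && python3 ok.py
```

```text
fz 7.8 fxy -0.5 1.6 tz -0.01 z 0.1251 j7 1.93
   fz 7.0 fxy -0.3 2.1 tz 0.07 z 0.1251 j7 1.78
   fz 7.2 fxy -0.8 1.9 tz 0.07 z 0.1251 j7 1.62
   fz 6.7 fxy -0.5 1.0 tz 0.06 z 0.1252 j7 1.47
   fz 5.2 fxy -1.0 2.0 tz 0.04 z 0.1251 j7 1.32
```

```bash
python3 -m handwheel '[[0,0,-0.0001,0,0.06,0,0],[0,0,-0.0001,0,0.06,0,0],[0,0,-0.0001,0.0001,0.06,0,0]]' >/dev/null && python3 ok.py &&
python3 -m handwheel '[[0,0.0001,-0.0001,0,0.06,0,0],[0,0,-0.0001,0,0.06,0,0],[0,0,-0.0001,0.0001,0.06,0,0]]'>/dev/null && python3 ok.py &&
python3 -m handwheel '[[0,0,-0.0001,0,0.06,0,0],[0,0,-0.0001,0,0.06,0,0],[0,0,-0.0001,0.0001,0.06,0,0]]'>/dev/null && python3 ok.py &&
python3 -m handwheel '[[0,0,-0.0001,0,0.06,0,0],[0,0,-0.0001,0,0.06,0,0],[0,0,-0.0001,0.0001,0.06,0,0]]'>/dev/null && python3 ok.py &&
python3 -m handwheel '[[0,0,-0.0001,0,0.06,0,0],[0,0,-0.0001,0,0.06,0,0],[0,0,-0.0001,0.0001,0.06,0,0]]'>/dev/null && python3 ok.py
python3 - <<'E'
from cell import *
from h import *
o=observe(); print(o["clock"],o["width"]*92,plan(o,[.4889,-.1978,.125]),o["joints"].round(2))
E
```

```text
fz 5.6 fxy -1.7 2.2 tz 0.10 z 0.1251 j7 1.17
   fz 6.4 fxy -1.6 2.7 tz 0.02 z 0.1249 j7 1.03
   fz 0.1 fxy -1.2 0.6 tz -0.03 z 0.1246 j7 0.88
15.9 12.165008211028201 pos [ 0.4886 -0.2005  0.1246] xdown [ 0.  0. -1.] yaw_y 10.7 j7 0.88 shift_tool [-0.0004  0.0008 -0.0026] [-0.23  0.46  0.71  1.97 -0.39  0.85  0.88]
```

The force vanished and z fell, so the gap is probably here. I push down gently without turning.

```bash
python3 -m handwheel '[[0,0.0005,0,0,0,0,0],[0,0,0,0,0,0,0]]'>/dev/null;python3 ok.py; python3 -m handwheel '[[0,0.0005,0,0,0,0,0],[0,0,0,0,0,0,0]]'>/dev/null;python3 ok.py
```

```text
fz -1.3 fxy -1.5 -1.3 tz 0.03 z 0.1236 j7 0.89
   fz 0.4 fxy -2.2 -0.3 tz -0.05 z 0.1233 j7 0.88
```

```bash
cat > ok2.py <<'E'
import sys
from cell import observe
o=observe(); f=o["force"]; print("   fz %.1f fxy %.1f %.1f tz %.2f z %.4f w %.1f"%(f[2],f[0],f[1],o["ft_torque"][2],o["position"][2],o["width"]*92)); sys.exit(not(f[2]<float(sys.argv[1]) and abs(f[:2]).max()<9))
E
python3 -m handwheel '[[0,0.0007,0,0,0,0,0],[0,0.0003,0,0,0,0,0],[0,0,0,0,0,0,0]]'>/dev/null;python3 ok2.py 4 && python3 -m handwheel '[[0,0.0007,0,0,0,0,0],[0,0.0003,0,0,0,0,0],[0,0,0,0,0,0,0]]'>/dev/null && python3 ok2.py 4 && python3 -m handwheel '[[0,0.0007,0,0,0,0,0],[0,0.0003,0,0,0,0,0],[0,0,0,0,0,0,0]]'>/dev/null && python3 ok2.py 4 && python3 -m handwheel '[[0,0.0007,0,0,0,0,0],[0,0.0003,0,0,0,0,0],[0,0,0,0,0,0,0]]'>/dev/null && python3 ok2.py 4  && python3 -m handwheel '[[0,0.0005,0,0,0,0,0],[0,0.0003,0,0,0,0,0],[0,0,0,0,0,0,0]]'>/dev/null && python3 ok2.py 4
```

```text
fz 1.4 fxy -2.8 -0.5 tz 0.02 z 0.1223 w 11.7
   fz 0.9 fxy -2.3 -1.3 tz -0.02 z 0.1213 w 11.9
   fz 1.0 fxy -3.0 -0.5 tz -0.03 z 0.1203 w 11.9
   fz 1.3 fxy -3.4 -1.2 tz -0.05 z 0.1193 w 12.0
   fz 1.3 fxy -4.4 -1.4 tz -0.09 z 0.1185 w 12.0
```

```bash
python3 -m handwheel '[[0,0,-0.0004,0,0,0,0],[0,0.0005,0,0,0,0,0],[0,0,0,0,0,0,0]]'>/dev/null;python3 ok2.py 4 && python3 -m handwheel '[[0,0.0005,0,0,0,0,0],[0,0,0,0,0,0,0]]'>/dev/null && python3 ok2.py 4 && python3 -m handwheel '[[0,0.0005,0,0,0,0,0],[0,0,0,0,0,0,0]]'>/dev/null && python3 ok2.py 4 && python3 -m handwheel '[[0,0.0005,0,0,0,0,0],[0,0,0,0,0,0,0]]'>/dev/null && python3 ok2.py 4 
```

```text
fz 0.5 fxy -1.5 -0.9 tz -0.01 z 0.1181 w 12.1
   fz -0.6 fxy -2.7 -0.5 tz -0.04 z 0.1175 w 11.7
   fz 1.4 fxy -2.5 -0.7 tz -0.05 z 0.1171 w 11.8
   fz 3.7 fxy -3.1 0.3 tz -0.01 z 0.1168 w 11.6
```

Bottom of the thread start reached at TCP z 0.1168 (expected 0.1169). Now I turn clockwise with 3 mm/rad feed.

```bash
python3 -m handwheel '[[0,0.0001,-0.0002,0,0.06,0,0],[0,0.0002,-0.0001,0.0,0.06,0,0],[0,0,0,0,0,0,0]]'>/dev/null;python3 ok2.py 9 && python3 -m handwheel '[[0,0.0002,-0.0001,0,0.06,0,0],[0,0.0002,-0.0001,0.0001,0.06,0,0],[0,0,0,0,0,0,0]]'>/dev/null;python3 ok2.py 9 && python3 -m handwheel '[[0,0.0002,-0.0001,0,0.06,0,0],[0,0.0002,-0.0001,0.0001,0.06,0,0],[0,0,0,0,0,0,0]]'>/dev/null;python3 ok2.py 9
```

```text
fz 5.0 fxy -1.5 0.9 tz -0.01 z 0.1167 w 12.0
   fz 7.2 fxy -2.0 2.2 tz 0.05 z 0.1165 w 11.8
   fz 7.5 fxy -1.6 1.5 tz -0.09 z 0.1160 w 12.0
```

```bash
python3 -m handwheel '[[0,0.0002,-0.0001,0,0.06,0,0],[0,0.0001,-0.0001,0.0001,0.06,0,0],[0,0,0,0,0,0,0]]'>/dev/null;python3 ok2.py 10 && python3 -m handwheel '[[0,0.0002,-0.0001,0,0.06,0,0],[0,0.0001,-0.0001,0.0001,0.06,0,0],[0,0,0,0,0,0,0]]'>/dev/null;python3 ok2.py 10 && python3 -m handwheel '[[0,0.0002,-0.0001,0,0.06,0,0],[0,0.0001,-0.0001,0.0001,0.06,0,0],[0,0,0,0,0,0,0]]'>/dev/null;python3 ok2.py 10 && python3 -m handwheel '[[0,0.0002,-0.0001,0,0.06,0,0],[0,0.0001,-0.0001,0.0001,0.06,0,0],[0,0,0,0,0,0,0]]'>/dev/null;python3 ok2.py 10
```

```text
fz 5.6 fxy -1.3 1.9 tz 0.04 z 0.1157 w 12.0
   fz 8.1 fxy -1.3 2.3 tz -0.04 z 0.1155 w 11.9
   fz 4.8 fxy -2.0 1.6 tz -0.02 z 0.1148 w 11.6
   fz 5.3 fxy -0.1 0.5 tz -0.07 z 0.1146 w 11.8
```

```bash
python3 -m handwheel '[[0,0.0002,-0.0001,0,0.06,0,0],[0,0.0002,-0.0001,0.0001,0.06,0,0],[0,0,0,0,0,0,0]]'>/dev/null;python3 ok2.py 10 && python3 -m handwheel '[[0,0.0002,-0.0001,0,0.06,0,0],[0,0.0001,-0.0001,0.0001,0.06,0,0],[0,0,0,0,0,0,0]]'>/dev/null;python3 ok2.py 10 && python3 -m handwheel '[[0,0.0002,-0.0001,0,0.06,0,0],[0,0.0002,-0.0001,0.0001,0.06,0,0],[0,0,0,0,0,0,0]]'>/dev/null;python3 ok2.py 10 && python3 -m handwheel '[[0,0.0001,-0.0001,0,0.06,0,0],[0,0.0001,-0.0001,0.0001,0.06,0,0],[0,0,0,0,0,0,0]]'>/dev/null;python3 ok2.py 10
```

```text
fz 5.7 fxy 0.2 2.3 tz -0.01 z 0.1143 w 11.9
   fz 6.6 fxy 0.4 1.9 tz -0.01 z 0.1141 w 11.8
   fz 9.5 fxy -0.4 4.1 tz -0.08 z 0.1138 w 11.9
   fz 11.4 fxy -1.7 3.6 tz 0.01 z 0.1137 w 11.8
```

```bash
python3 -m handwheel '[[0,0,-0.0001,0,0.06,0,0],[0,0,-0.0001,0.0001,0.06,0,0],[0,0,0,0,0,0,0]]'>/dev/null;python3 ok2.py 12 && python3 -m handwheel '[[0,0,-0.0001,0,0.06,0,0],[0,0,-0.0001,0.0001,0.06,0,0],[0,0,0,0,0,0,0]]'>/dev/null;python3 ok2.py 12; python3 - <<'E'
from cell import *
from h import *
o=observe(); print(o["clock"],plan(o,[.4889,-.1978,.125]),o["ft_torque"])
E
```

```text
fz 11.3 fxy 0.3 3.8 tz -0.04 z 0.1137 w 12.0
   fz 11.3 fxy -0.6 3.3 tz -0.04 z 0.1137 w 11.9
22.6 pos [ 0.4867 -0.2002  0.1137] xdown [ 0.002  0.    -1.   ] yaw_y -78.5 j7 -0.32 shift_tool [-0.0113 -0.0019 -0.0027] [ 0.7315548   0.2986644  -0.04333879]
```

```bash
python3 -m handwheel '[[0,-0.0002,-0.0001,0,0.04,0,0],[0,0,-0.0001,0,0.04,0,0],[0,0,0,0,0,0,0]]'>/dev/null;python3 ok2.py 12 && python3 -m handwheel '[[0,0,-0.0001,0,0.04,0,0],[0,0,0,0.0001,0.04,0,0],[0,0,0,0,0,0,0]]'>/dev/null;python3 ok2.py 12;  python3 -m handwheel '[[0,0,-0.0001,0,0.04,0,0],[0,0,0,0.0001,0.04,0,0],[0,0,0,0,0,0,0]]'>/dev/null;python3 ok2.py 12; python3 - <<'E'
from cell import *
from h import *
o=observe(); print(o["clock"],plan(o,[.4889,-.1978,.125]),o["ft_torque"])
c,im,d,m=look(); cv2.imwrite("pics/w7c.png",cv2.resize(im[80:300,200:440],None,fx=2.5,fy=2.5))
E
```

```text
fz 8.1 fxy 0.3 1.8 tz -0.05 z 0.1137 w 12.0
   fz 7.6 fxy 0.8 2.6 tz -0.00 z 0.1137 w 11.9
   fz 8.1 fxy 2.0 2.9 tz -0.01 z 0.1137 w 11.9
23.5 pos [ 0.4866 -0.1997  0.1137] xdown [ 0.002  0.    -1.   ] yaw_y -92.2 j7 -0.51 shift_tool [-0.0113 -0.002  -0.0023] [ 0.76589768 -0.06284319 -0.00647103]Traceback (most recent call last):
  File "<stdin>", line 4, in <module>
  File "h.py", line 28, in look
    c=get_calibration("wrist"); im,d=get_image("wrist"); m=yel2(im); P=pts(im,d,c,m)
                                                           ~~~~^^^^
  File "h.py", line 25, in yel2
    n,l,s,_=cv2.connectedComponentsWithStats(m); return (l==1+np.argmax(s[1:,4])).astype(np.uint8)
                                                              ~~~~~~~~~^^^^^^^^^
    return _wrapfunc(a, 'argmax', axis=axis, out=out, **kwds)
    return bound(*args, **kwds)
ValueError: attempt to get argmax of an empty sequence
```

```bash
python3 - <<'E'
from cell import *
from h import *
o=observe(); c=get_calibration("wrist"); im,d=get_image("wrist"); cv2.imwrite("pics/w7c.png",cv2.resize(im[80:300,200:440],None,fx=2.5,fy=2.5))
M=R.from_rotvec(o["ee_rot"]).as_matrix(); v,u=np.nonzero(d>0); A=back(c,np.c_[u,v],d[v,u]); Q=(A-o["position"])@M
B=A[(abs(Q[:,1])<.014)&(Q[:,2]<-.008)&(Q[:,2]>-.021)&(A[:,2]<.13)]; print("around flange z hist",np.histogram(B[:,2],np.arange(.095,.12,.002)))
F=A[(abs(Q[:,1])<.03)&(Q[:,2]<-.03)&(Q[:,2]>-.045)]; print("block top",np.median(F[:,2]))
E
```

```text
around flange z hist (array([  0,   0, 109, 116,  63, 356,  17,   2,   2,   5,  18,  38]), array([0.095, 0.097, 0.099, 0.101, 0.103, 0.105, 0.107, 0.109, 0.111,
       0.113, 0.115, 0.117, 0.119]))
block top 0.1973842403489127
```

View pics/w7c.png

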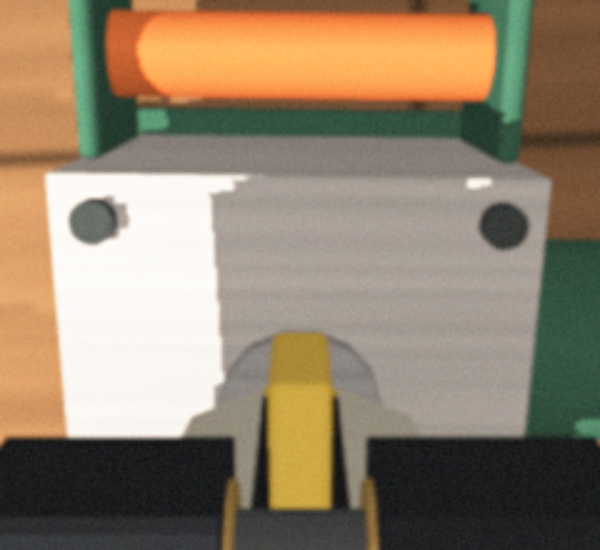

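The flange top at 0.1055–0.107 sits about 5 mm above the block top at 0.1005–0.101, so it looks seated. I feel carefully for the stiffening.

```bash
cat > yq.py <<'E'
from cell import *
from h import *
import sys
o=observe(); M=R.from_rotvec(o["ee_rot"]).as_matrix(); t=o["ft_torque"]
print("   fz %.1f t %s yaw %.1f z %.4f j7 effort %.3f"%(o["force"][2],t.round(2),np.degrees(np.arctan2(M[1,1],M[0,1])),o["position"][2],o["joint_efforts"][6])); sys.exit(abs(t[2])>.15)
E
python3 yq.py && python3 -m handwheel '[[0,0,-0.0001,0,0.03,0,0],[0,0,0,0,0.03,0,0],[0,0,0,0,0,0,0]]'>/dev/null; python3 yq.py && python3 -m handwheel '[[0,0,0,0,0.03,0,0],[0,0,-0.0001,0.0001,0.03,0,0],[0,0,0,0,0,0,0]]'>/dev/null; python3 yq.py && python3 -m handwheel '[[0,0,0,0,0.03,0,0],[0,0,-0.0001,0,0.03,0,0],[0,0,0,0,0,0,0]]'>/dev/null; python3 yq.py
```

```text
fz 7.2 t [ 0.74 -0.08 -0.05] yaw -92.1 z 0.1137 j7 effort -0.046
   fz 7.2 t [ 0.74 -0.08 -0.05] yaw -92.1 z 0.1137 j7 effort -0.046
   fz 7.2 t [ 0.74 -0.08 -0.05] yaw -92.1 z 0.1137 j7 effort -0.046
   fz 7.2 t [ 0.74 -0.08 -0.05] yaw -92.1 z 0.1137 j7 effort -0.046False
False
False
False
```

```bash
sed -i 's/sys.exit(abs(t\[2\])>.15)/sys.exit(int(abs(t[2])>.15))/' yq.py
python3 -m handwheel '[[0,0,-0.0001,0,0.03,0,0],[0,0,0,0,0.03,0,0],[0,0,0,0,0,0,0]]'>/dev/null; python3 yq.py && python3 -m handwheel '[[0,0,0,0,0.03,0,0],[0,0,-0.0001,0.0001,0.03,0,0],[0,0,0,0,0,0,0]]'>/dev/null; python3 yq.py && python3 -m handwheel '[[0,0,0,0,0.03,0,0],[0,0,-0.0001,0,0.03,0,0],[0,0,0,0,0,0,0]]'>/dev/null; python3 yq.py
```

```text
fz 8.5 t [ 0.79 -0.13  0.12] yaw -95.6 z 0.1137 j7 effort -0.515
   fz 7.3 t [ 0.99 -0.28  0.09] yaw -99.0 z 0.1138 j7 effort -0.544
   fz 7.4 t [ 1.11 -0.31  0.15] yaw -102.4 z 0.1137 j7 effort -0.586
```

The torque has begun to rise, so the turn is going stiff. I release, retreat straight up, and check.

```bash
python3 -m handwheel '[[0.6,0,0,0,0,0,0],[0.6,0,0,0,0,0,0],[0.6,0,0,0,0,0,0],[0.6,0,0,0,0,0,0],[0.6,-0.005,0,0,0,0,0],[0.6,-0.02,0,0,0,0,0],[0.6,-0.04,0,0,0,0,0],[0.6,-0.04,0,0,0,0,0],[0.6,0,0,0,0,0,0],[0.6,0,0,0,0,0,0]]'; python3 - <<'E'
from cell import *
from h import *
o=observe(); c=get_calibration("wrist"); im,d=get_image("wrist")
s,sd=get_image("scene"); cs=get_calibration("scene"); t,td=get_image("top")
for n,I,D,C in(("wrist",im,d,c),("scene",s,sd,cs)):
    v,u=np.nonzero(D>0); A=back(C,np.c_[u,v],D[v,u]); r=np.hypot(A[:,0]-.4872,A[:,1]+.1993)
    print(n,"r<18 non-paddle",np.histogram(A[(r<.018)&(A[:,2]<.112),2],np.arange(.096,.113,.002))[0],"block",np.median(A[(r>.025)&(r<.05)&(abs(A[:,2]-.1)<.006),2]))
    P=A[(r<.03)&(A[:,2]>.115)&(A[:,2]<.15)]; T=P[P[:,2]>np.percentile(P[:,2],60)]; print(" paddle top",np.percentile(P[:,2],[50,90,98]).round(4),T.mean(0).round(4),rect(T))
a=cv2.resize(im[100:400,160:480],None,fx=1.25,fy=1.25); b=cv2.resize(s[120:320,180:400],None,fx=1.8,fy=1.8); 
H=max(a.shape[0],b.shape[0]); f=lambda x:cv2.copyMakeBorder(x,0,H-x.shape[0],0,0,0); cv2.imwrite("pics/fin.png",np.hstack([f(a),f(b)])[:600,:800])
E
```

```text
clock: 25.5
position: [0.4854, -0.1998, 0.2191]
ee_rot: [-2.107, 0.231, 2.102]
force: [-1.3, 1.2, -0.2]
width: 0.605
wrist r<18 non-paddle [  0   0   0   1 244 278   4  10] block 0.10102539492342744
 paddle top [0.1408 0.1417 0.1421] [ 0.49   -0.2     0.1415] ((489.0171203613281, -199.66470336914062), (10.909784317016602, 42.44401931762695), 77.63031768798828)
scene r<18 non-paddle [ 0  2  0  4 30 29  3  3] block 0.1008354786540141
 paddle top [0.1385 0.142  0.1435] [ 0.4882 -0.201   0.1415] ((486.99578857421875, -200.62486267089844), (10.958598136901855, 42.93241500854492), 77.03433227539062)
```

View pics/fin.png

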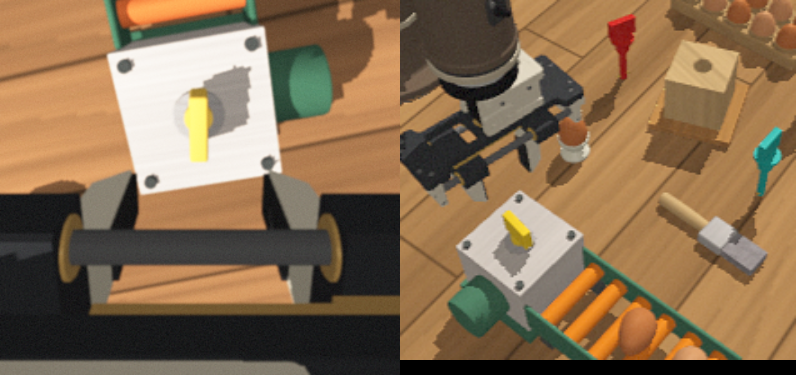

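The final view shows the screw upright and seated in the well (left (198,118), right (517,230)), the gripper clear, and the bystanders in view where they were. Flange top is about 5 mm and paddle top about 40.5 mm above the block, against 5 and 40 mm when home. I hand in.

```bash
python3 -c "
from cell import *
print(observe()['dq'].round(4)); print(sign_off())"
```

```text
[ 0.0035  0.0076  0.0009 -0.0001  0.0022  0.0014 -0.0019]
the job is handed in; nothing more can be done
None
```

The yellow lock screw is out of its stand and screwed into the well with its flange on the block. I released it, raised the gripper clear and handed the job in at about 26 s of the 72 s allowed. `sign_off` reports no verdict, so the result rests on my own checks.

- **Grasp:** The first grip caught the 20 mm neck (opening 17.8 mm), so I set the screw back and regripped the paddle higher, at 11.8 mm.
- **Thread start:** I touched the rim at about 12 N at most and turned clockwise under about 7–9 N. The lugs dropped into the start at a TCP height of 0.1168 m (0.1169 expected).
- **Screwing in:** I then turned about 113° clockwise. The height stopped changing after about 70–76°, and torque began to rise over the last 10°. The largest vertical reading was about 11 N, roughly 13 N with the weight of the screw.
- **Last checks:** Wrist and scene depth put the flange top about 5 mm above the block and the paddle top about 40.5 mm (5 and 40 mm when home). The screw is upright and within 2 mm of the measured well axis.
- **What disagreed:** The TCP height levelled off about 0.5 mm above my estimate, within the 1.2 mm tolerance. The stiffening came more than 25° after the height levelled off, later than the 10–20° described.
- **Bystanders:** The last picture shows the egg cup, the brush and the near end of the egg carton looking undisturbed, but I did not measure them. The wrench was not in that picture; the arm worked well above it.

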